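Grease a bayonet plug and hold it locked in the test port

TASK

Take the orange-handled bayonet plug out of the black holder and dip its nose, cross pins and all, below the rim of the small steel grease cup. Then put the nose into the blue test port with the pins in line with the port's slots, push it down against the spring and twist it a quarter turn clockwise (seen from above) to the stop. The port springs back, so finish still gripping the plug and holding it pushed in and fully turned; do not shove, tip or knock over the cup, the blanking plug or anything else on the bench.

Things in the scene. Friction and masses are not known exactly. Their poses are not given: they have to be found in the camera images.
- plug: Loose upright bayonet plug, 84 mm tall, 0.11-0.22 kg. Origin: centre of its nose end (lowest point), z up. Steel shank 20 mm dia, tapering to 14 mm in the lowest 5.5 mm; steel collar 46 mm dia from 28 to 34 mm up; orange square handle 26 x 26 mm from 34 to 84 mm, flats facing its x and y, white bar on top lying along y, as the cross pin does. It hangs by the collar in a holder pocket, nose end 8 mm above the bench.
- plug_grip (a point): Point on the plug's axis 62 mm above its nose end: middle of the grip on the square handle. Four grasps from above, 26 mm wide.
- plug_nose (a point): Centre of the plug's nose end. The brass cross pin, 7 mm dia, runs through the shank along the plug's own y, its centre line 6.5 mm above this point, 35 mm from tip to tip with rounded ends. A half turn gives the same plug.
- holder: Fixed black plastic block 150 (x) x 70 (y) x 36 mm high; origin under its centre. Two round pockets 37 mm dia, 37 mm to either side of its centre along its x axis: one holds the plug (lift it 40 mm straight up to clear), the other the blanking plug.
- blank: Short aluminium blanking plug hanging in the holder's other pocket: head 46 mm dia, 8 mm thick, its top 44 mm above the bench. Leave it there. Origin: centre of its underside.
- cup: Small open steel grease cup, loose, 0.45 kg: 76 mm dia outside, 70 mm inside, 45 mm high, inner floor 5 mm above its underside. Origin: centre of its underside. It looks empty: the film of grease is not modelled.
- cup_rim (a point): Centre of the cup's mouth, 45 mm above its underside.
- port: Fixed spring-return test port: blue block 80 x 80 mm on a steel foot 120 x 100 mm, topped by an aluminium plate 8 mm thick whose upper face is 60 mm above the bench. Origin under its centre; a brass air fitting points along its +x. Red marks on the plate lie on its y axis (the slots), green marks on its x axis (where the pins point when locked).
- port_mouth (a point): Centre of the keyhole at the port's upper face, axes as the port's: round hole 23 mm dia with two slots 9.5 mm wide along y, reaching 19.5 mm from the centre; the plug fits either half turn. The nose end meets a sprung plate 11 mm below this point; once it is 18 mm or more below (at most 23), the pins are under the 8 mm top plate and the plug can be turned.
- press (a joint): How far the port's sprung plate is pushed down, m: 0 free, 0.012 at the bottom stop; 3 N at 0, rising 0.6 N per mm to about 10 N. The plug can be turned only above 0.007; once turned, the pins cannot rise past 0.007.
- turn (a joint): How far the sprung plate has been turned clockwise (seen from above) by the pins, rad: 0 free, in line with the slots; stop at 1.45. Return spring 0.05 Nm at 0, 0.16 Nm at the stop, plus pin friction. The pins have about 0.09 rad of play to each side, so the plug itself turns about 1.55. If let go, it turns back and the plug pops up.
- bottle: Grey drinking bottle with orange cap, 68 mm dia, 200 mm tall, standing upright, to be left alone. Origin: centre of its underside.
- bracket: Machined aluminium L bracket, 60 x 45 x 47 mm, to be left alone. Origin: centre of its underside.
- driver: Screwdriver with blue handle lying on the bench, to be left alone.
Not all that is in view belongs to the job. Leave any green look-alike of the plug alone.

How it is judged:
On the way, in this order (a step that is already met when the one before it is completed fails the run):
1. the held plug's nose and cross pins are dipped at least 10 mm below the cup's rim (horizontal distance between plug_nose and cup_rim below 0.026 m and z of plug_nose in the frame of cup_rim below -0.01 m and contact force between the fingers and plug above 3 N), for 0.1 s.
2. the plug stands in the port and is pushed at least 5 mm against the spring (horizontal distance between plug_nose and port_mouth below 0.004 m and angle between plug's own z axis and vertical below 0.12 rad and value of joint press above 0.005 m and z of plug_nose in the frame of port_mouth below -0.014 m), for 0.05 s.
At the end, for the whole second after the job is handed in: The fingers grip the plug (over 3 N); it stands upright (within 0.12 rad) in the port within 4 mm of its axis, nose end at least 16 mm below the upper face, spring plate pushed over 6 mm and turned over 1.25 rad of 1.45, and still; cup and bottle stand upright (horizontal distance between plug_nose and port_mouth below 0.004 m and angle between plug's own z axis and vertical below 0.12 rad and value of joint press above 0.006 m and value of joint turn above 1.25 rad and z of plug_nose in the frame of port_mouth below -0.016 m and contact force between the fingers and plug above 3 N and angular speed of plug below 0.2 rad/s and angle between each of cup, bottle's own z axis and vertical below 0.15 rad); the arm keeps its last pose, push and grip.
It fails at once if the cup is tipped (over 0.35 rad) or shoved more than 30 mm (angle between cup's own z axis and vertical above 0.35 rad or distance of cup from where it was at the start of the episode above 0.03 m).
It fails at once if the blanking plug, bottle, bracket or screwdriver is moved more than 25 mm or the bottle tipped (distance of any of blank, bottle, bracket, driver from where it was at the start of the episode above 0.025 m or angle between bottle's own z axis and vertical above 0.3 rad).
It also fails if it takes over 45 s, if anything falls off the work surface, if the arm or the gripper's body presses on something with over 40 N, if the wrist force passes 120 N, or if a joint passes its speed limit or range.

ROBOT

A 6-joint arm with a two-finger parallel gripper is mounted at the origin on the work surface. World frame = base frame: x ahead of the robot, y to its left, z up, the work surface at z = 0. Lengths are in m, angles in rad, forces in N, time in s.
With the tool pointing down it reaches from about 0.25 to 0.775 m from the base axis. Payload 4 kg.
Tool frame: the origin (TCP) lies midway between the tips of the shut fingers; the grasp point (between the pads) lies 19 mm behind it; z points along the fingers, y is the direction in which the jaws open and shut (so a half turn about z gives the same grasp; the last joint's range is limited). The gripper opens to 94 mm and grips with 3 to 60 N. Pads are 16 mm wide; open, the fingers measure 119 mm over their backs; the gripper's body (75 mm by 177 mm) begins 78 mm behind the grasp point.
Start: joints at [-1.403, 0.087, 1.371, -0, 1.684, -0.103], TCP at [0.147, -0.53, 0.206] pointing down, gripper open.
Joint ranges: [-3.1, 3.1], [-0.76, 2.03], [0.27, 2.55], [-1.08, 4.22], [0.17, 2.65], [-2.57, 2.57]. Speed limits (rad/s): [2.79, 2.79, 3.14, 3.14, 3.14, 3.14].

INTERFACE

Orientations are given as [roll, pitch, yaw] about the fixed x, y, z axes, in that order (R = Rz(yaw) Ry(pitch) Rx(roll)).
In Python, from bench import robot gives the robot as it stands.
- The arm moves only by the tool servo_tool, never from a script. Its argument "rows" is a list of rows, each a list of 2 entries, a list of its own where there are three numbers: the shift along the tool's x, y, z normalised to -1 to 1, where 1 is 0.08 m, then the turn about the tool's z normalised to -1 to 1, where 1 is pi/2 rad. A call has 1 to 12 rows; each row is the pose to reach, as a shift and turn from the pose commanded when the call began, along the tool's axes at that moment; what a row does not reach only later rows make up. A row lasts 1/12 s, in which the tool goes at most 41.7 mm and 7.16 degrees, less where a joint would pass 70% of its speed; a pose out of reach is approached as far as the arm can. A call with a number of a shift or a turn outside -1 to 1 is refused whole. A call with a gripper value outside its range is refused whole. "grip" is the closure, from -1 (fully open) to 1 (shut), set as the call begins (left out, the last holds). The fingers move at their own pace and stop on an object; the grip force is fixed at half the most. Time passes only in rows, so rows that repeat a pose let the fingers close. It gives the time, the measured TCP pose, the force and the opening at its end, in the units of the state.
- robot.get_obs(): the state, without advancing time (a new reading comes with each control period).
- robot.snapshot(name): name is "scene" or "top"; returns a dict with "pixels" (400x640x3 uint8, red, green, blue), "camera_matrix" (3x3 intrinsics, pixels), "D" ([k1, k2, p1, p2, k3] as OpenCV has them; the pictures are not rectified), "world_from_camera" (4x4, takes a point from camera to world coordinates). Camera axes: x right, y down, z forward; pixel columns grow to the right and rows downward; lengths in m; the calibration is good to about 2 mm. A picture is of the moment at which its call begins. There is no depth.
- robot.close_job(): hands the job in, once; it reports no verdict.
The state is a dict: "time": time; "joint_positions": joint angles; "qvel": joint speeds; "joint_torque": joint torques, N m; "tool_pos": TCP position; "ee_rot": TCP orientation; "wrist_force": force on the tool from outside, world axes, zero at the start; "wrist_torque": the same for the moment, N m; "width": finger opening in m.
Only numpy, scipy, OpenCV 4.12 (cv2) and the standard library are available. Lean on these libraries where they do the work, as an engineer would, in place of code of your own. Each camera call takes 0.05 s, during which the arm holds its last target.

## Working session

There is one attempt and no reset: what is moved stays moved. The work goes in short steps, Python scripts to look and compute and a tool call to move; the robot and the scene stay as the last step left them, time stands still between calls to the robot, and variables do not carry over. Pictures are saved under pics/ and viewed, and the job is handed in when it is done.

Besides the shell and the picture viewer there is one more tool, called as a command line: name --argument value ..., lists and objects as JSON in quotes. servo_tool: Moves the arm, as the interface text tells. Its arguments: {"type":"object","properties":{"rows":{"type":"array"},"grip":{"type":"number"}},"required":["rows"]}

```bash
mkdir -p pics; ls; cat > h.py <<'E'
from bench import robot
import cv2, numpy as np
def snap(n):
    s=robot.snapshot(n); return s
def ray(s,u,v):
    K=np.array(s["camera_matrix"]);D=np.array(s["D"]);T=np.array(s["world_from_camera"])
    p=cv2.undistortPoints(np.array([[[u,v]]],float),K,D)[0,0]
    d=T[:3,:3]@np.array([p[0],p[1],1.]); return T[:3,3],d
def onz(s,u,v,z):
    o,d=ray(s,u,v); return o+d*(z-o[2])/d[2]
def proj(s,P):
    K=np.array(s["camera_matrix"]);D=np.array(s["D"]);T=np.linalg.inv(np.array(s["world_from_camera"]))
    return cv2.projectPoints(np.array(P,float).reshape(-1,1,3),cv2.Rodrigues(T[:3,:3])[0],T[:3,3],K,D)[0].reshape(-1,2)
def save(img,f): cv2.imwrite(f,cv2.cvtColor(img,cv2.COLOR_RGB2BGR))
E
python3 - <<'E'
from h import *
import pickle
o=robot.get_obs();print(o)
d={}
for n in("scene","top"):
    s=snap(n);d[n]=s;save(s["pixels"],f"pics/{n}0.png");print(n,np.array(s["world_from_camera"]).round(3).tolist(),np.array(s["camera_matrix"]).round(1).tolist(),s["D"])
pickle.dump(d,open("s0.pkl","wb"))
E
```

```text
pics
{'time': 0.0, 'joint_positions': array([-1.40309951e+00,  8.79398629e-02,  1.37224384e+00, -7.65441204e-07,
        1.68358765e+00, -1.03119096e-01]), 'qvel': array([-0.00053595, -0.00038187, -0.00026052, -0.00097325,  0.00010385,
        0.00085443]), 'joint_torque': array([ 6.56825032e-04, -3.40183747e+01, -3.02424109e+01,  7.18637975e-02,
        3.30903463e-02, -1.64185371e-04]), 'tool_pos': array([ 0.1470284 , -0.52941772,  0.20431773]), 'ee_rot': array([-3.13942544e+00, -2.23511452e-04,  2.70815588e-01]), 'wrist_force': array([ 0.03797218, -0.60542884, -0.18967676]), 'wrist_torque': array([-0.00329015,  0.02839992,  0.01469789]), 'width': 0.0936761179851356}
scene [[0.305, 0.702, -0.644, 1.208], [0.952, -0.228, 0.202, -0.213], [-0.005, -0.675, -0.738, 0.806], [0.0, 0.0, 0.0, 1.0]] [[384.5, 0.0, 321.9], [0.0, 384.5, 203.5], [0.0, 0.0, 1.0]] [-0.02902611  0.          0.          0.          0.        ]
top [[0.077, -0.968, 0.241, 0.378], [-0.997, -0.075, 0.019, -0.024], [-0.001, -0.241, -0.97, 0.994], [0.0, 0.0, 0.0, 1.0]] [[423.7, 0.0, 316.2], [0.0, 423.7, 199.9], [0.0, 0.0, 1.0]] [-0.10421154  0.          0.          0.          0.        ]
```

View pics/scene0.png

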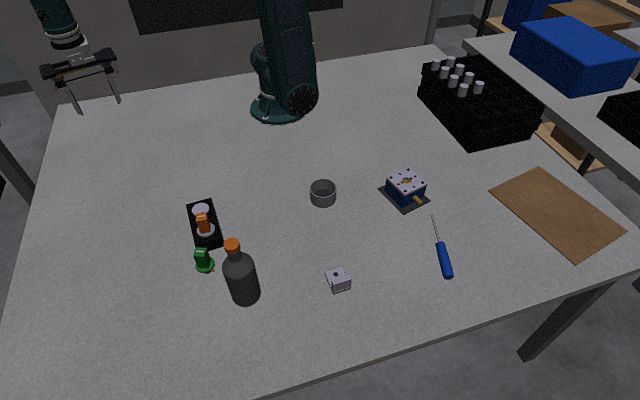

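View pics/top0.png

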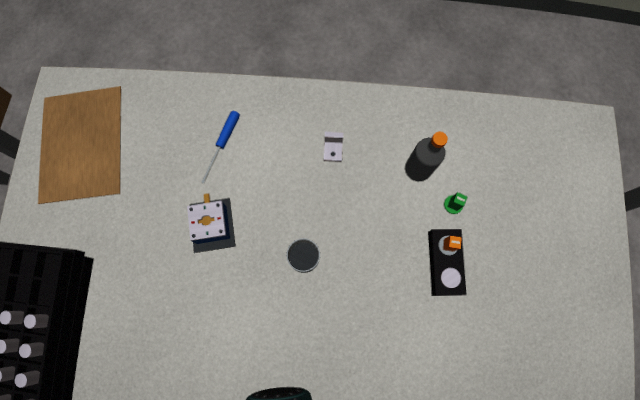

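The top view shows three candidates: an orange plug in the black holder at (453,242), a green look-alike at (456,203) and the orange bottle cap at (440,139). The one at (453,242) fits, since it has a square orange handle and sits in the holder. The port is at (206,220) and the cup at (303,256). I'll confirm on enlarged crops.

```bash
python3 - <<'E'
from h import *
import pickle
d=pickle.load(open("s0.pkl","rb"))
t=d["top"]["pixels"];s=d["scene"]["pixels"]
def c(i,u,v,w): return cv2.resize(i[v-w:v+w,u-w:u+w],(395,395),interpolation=cv2.INTER_CUBIC)
save(np.hstack([c(t,450,245,40),c(t,208,222,32)]),"pics/crop_t.png")
save(np.hstack([c(s,205,235,40),c(s,406,188,32)]),"pics/crop_s.png")
E
```

```text
(no output)
```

View pics/crop_t.png

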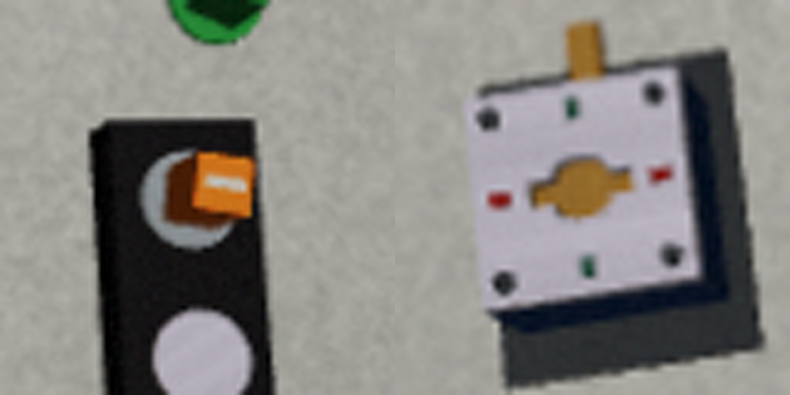

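View pics/crop_s.png

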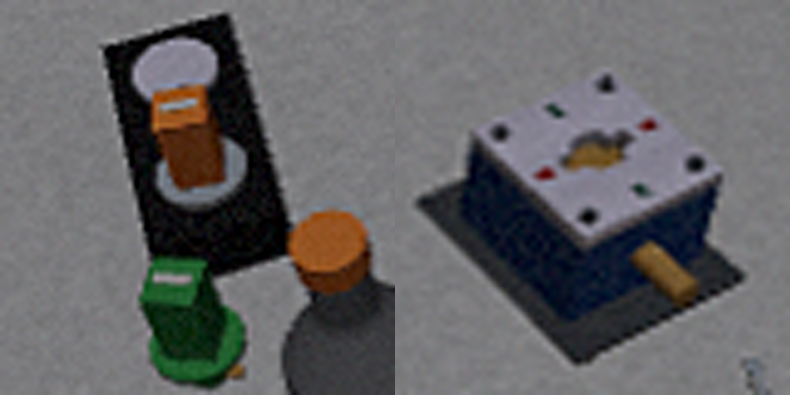

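The crops confirm it: square orange handle with a white bar, hanging in the holder, and the port keyhole with its red marks. Now measuring.

```bash
cat > meas.py <<'E'
from h import *
import pickle
def quad(mask):
    cs,_=cv2.findContours(mask.astype(np.uint8),cv2.RETR_EXTERNAL,cv2.CHAIN_APPROX_NONE)
    c=max(cs,key=cv2.contourArea); return c
def up(i,u,v,w,k=8): # upsampled crop
    a=i[v-w:v+w,u-w:u+w]; return cv2.resize(a,None,fx=k,fy=k,interpolation=cv2.INTER_CUBIC)
def topx(p,u,v,w,k=8): return (np.asarray(p,float)+.5)/k-.5+[u-w,v-w]
def rect(s,c,u,v,w,z):
    px=topx(c.reshape(-1,2),u,v,w); W=np.array([onz(s,*p,z)[:2] for p in px])
    r=cv2.minAreaRect((W*1000).astype(np.float32)); return r
def cents(s,m,u,v,w,z,amin=150):
    n,l,st,ce=cv2.connectedComponentsWithStats(m.astype(np.uint8))
    return [(onz(s,*topx(ce[i],u,v,w),z)[:2].round(4).tolist(),int(st[i,4])) for i in range(1,n) if st[i,4]>amin]
E
python3 - <<'E'
from meas import *
d=pickle.load(open("s0.pkl","rb"))
for n,pu,po,cu in(("top",(453,242),(207,221),(303,256)),("scene",(203,220),(406,186),(323,193))):
    s=d[n]
    I=up(s["pixels"],*pu,25).astype(int); R,G,B=I[...,0],I[...,1],I[...,2]
    # bright orange top plus white bar
    thr=185
    org=(R-B>80)
    print(n,"orange R pct",np.percentile(R[org],[10,30,50,70,90]))
    h=cv2.cvtColor(I.clip(0,255).astype(np.uint8),cv2.COLOR_RGB2GRAY)
    t=(R>190)&(R-B>90)
    nl,l,st,ce=cv2.connectedComponentsWithStats(t.astype(np.uint8)); i=1+np.argmax(st[1:,4]); m=(l==i)
    c=quad(m); hull=cv2.convexHull(c); print("handle top",rect(s,hull,*pu,25,.092))
    mm=np.zeros(m.shape,np.uint8); cv2.fillPoly(mm,[hull],1); mm=cv2.erode(mm,np.ones((9,9)))
    wb=(mm>0)&(B>130)&(R>150)
    if wb.sum(): print("bar",rect(s,quad(wb),*pu,25,.092),wb.sum())
    I=up(s["pixels"],*po,26).astype(int); R,G,B=I[...,0],I[...,1],I[...,2]
    red=(R-G>60)&(R-B>60)&(G<90); gr=(G-R>15)&(G-B>5)
    print("red",cents(s,red,*po,26,.06)); print("green",cents(s,gr,*po,26,.06))
    pl=(R>170)&(abs(R-B)<45); print("plate",rect(s,cv2.convexHull(quad(pl)),*po,26,.06))
    save(np.hstack([I.astype(np.uint8)]),f"pics/p_{n}.png")
    I=up(s["pixels"],*cu,22).astype(np.uint8); save(I,f"pics/cup_{n}.png")
E
```

```text
top orange R pct [127.  188.1 202.  204.  205. ]
handle top ((531.73291015625, -312.9739990234375), (24.132720947265625, 23.8829402923584), 85.10562133789062)
bar ((531.9347534179688, -314.2138366699219), (17.557437896728516, 4.680538654327393), 85.91284942626953) 915
red [([0.551, 0.2112], 252), ([0.5368, 0.2699], 357)]
green [([0.5731, 0.2478], 217), ([0.5144, 0.2334], 250)]
plate ((546.1112670898438, 242.96755981445312), (83.36212158203125, 81.15216827392578), 13.970101356506348)
scene orange R pct [126. 146. 151. 154. 161.]Traceback (most recent call last):
  File "<stdin>", line 12, in <module>
    return _wrapfunc(a, 'argmax', axis=axis, out=out, **kwds)
    return bound(*args, **kwds)
ValueError: attempt to get argmax of an empty sequence
```

```bash
python3 - <<'E'
from meas import *
d=pickle.load(open("s0.pkl","rb"))
s=d["scene"];pu=(203,220);po=(406,186)
I=up(s["pixels"],*pu,25).astype(int); R,G,B=I[...,0],I[...,1],I[...,2]
org=(R-B>50)
print(np.percentile(R[org],range(0,101,10)),np.percentile(R,[90,95,99]))
I2=up(s["pixels"],*po,26).astype(int); R,G,B=I2[...,0],I2[...,1],I2[...,2]
red=(R-G>50)&(R-B>50)&(G<90); gr=(G-R>10)&(G-B>-5)
print("red",cents(s,red,*po,26,.06)); print("green",cents(s,gr,*po,26,.06))
print("ref", proj(s,[[.5439,.2406,.06],[.532,-.313,.092]]), proj(d["top"],[[.5439,.2406,.06],[.532,-.313,.092]]))
c=[cv2.resize(x,(395,395)) for x in (I.astype(np.uint8),cv2.imread("pics/cup_top.png")[...,::-1])]
save(np.hstack(c),"pics/m1.png")
save(np.hstack([cv2.resize(up(s["pixels"],323,193,22),(395,395)),cv2.resize(I2.astype(np.uint8),(395,395))]),"pics/m2.png")
E
```

```text
[ 51.  73.  76.  78.  80.  82. 108. 144. 150. 155. 184.] [133. 141. 155.]
red [([0.5517, 0.2136], 165)]
green [([0.5153, 0.2356], 220), ([0.5737, 0.2499], 211)]
ref [[405.55468735 179.7790542 ]
 [200.57620784 215.79030968]] [[205.47280597 219.88724524]
 [454.84631743 241.57609733]]
```

View pics/m1.png

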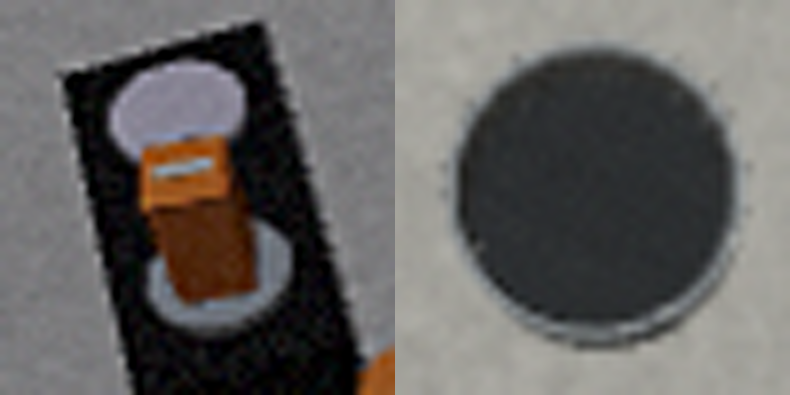

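View pics/m2.png

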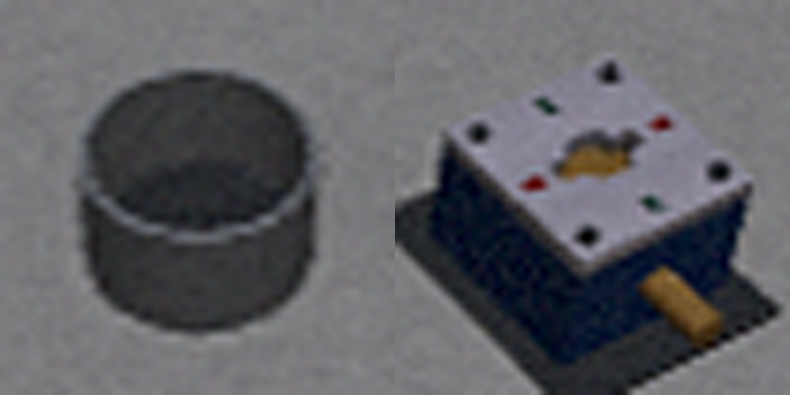

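```bash
python3 - <<'E'
from meas import *
d=pickle.load(open("s0.pkl","rb"))
s=d["scene"];t=d["top"]
print("cup top",onz(t,302.9,254.3,.045),"scene",onz(s,322.5,187.9,.045))
print("plug scene",onz(s,201.5,216.5,.092))
pc=lambda x,y:(x/395*50-.5+178,y/395*50-.5+195)
a=onz(s,*pc(155,172),.092);b=onz(s,*pc(213,160),.092);v=b-a;print("bar scene",np.degrees(np.arctan2(v[1],v[0])))
# collar / blank ellipses top view at z .042/.044
I=up(t["pixels"],451,258,40).astype(np.uint8);I=I.astype(int)
m=(I[...,0]>185)&(abs(I[...,0]-I[...,2])<40)
n,l,st,ce=cv2.connectedComponentsWithStats(m.astype(np.uint8))
for i in range(1,n):
    if st[i,4]>5000: print(st[i],topx(ce[i],451,258,40),onz(t,*topx(ce[i],451,258,40),.044))
# port red in scene by looser mask, printed with pixel
from h import robot
print(robot.get_obs()["tool_pos"],robot.get_obs()["ee_rot"])
# holder outline
for nm,z in(("bottlecap",.2),): print(onz(t,440,139,.2), onz(s,233,245,.2))
print("green",onz(t,457,200,.09))
E
```

```text
cup top [0.48581402 0.01475197 0.045     ] scene [0.48854811 0.01529721 0.045     ]
plug scene [ 0.5350362  -0.31106084  0.092     ]
bar scene 88.09520319345688
[ 0.147039   -0.52946492  0.20440442] [-3.13957025e+00 -2.24915562e-04  2.70781299e-01]
[ 0.7209835  -0.24864929  0.2       ] [ 0.73020689 -0.2449109   0.2       ]
green [ 0.62604349 -0.31844477  0.09      ]
```

Plan: plug at about (0.5335,-0.312) with yaw -0.075, cup at (0.487,0.015), port at (0.544,0.2417) with yaw 0.239. These average the two views, which agree to about 3 mm. I'll grasp with tool yaw about 1.50, so J6 runs from -0.45 to 1.73 and has room for the clockwise twist. First I translate at height.

servo_tool --rows '[[[0.25,-0.06,0],0],[[0.6,-0.15,0],0],[[1,-0.25,0],0]]' --grip -1

```text
time: 0.35
tool_pos: [0.2186, -0.489, 0.2046]
ee_rot: [-3.14, 0.0, 0.268]
wrist_force: [-0.2, 0.4, 0.8]
width: 0.0941
```

servo_tool --rows '[[[0.5,-0.12,0],0],[[1,-0.25,0],0]]'

```text
time: 0.52
tool_pos: [0.2913, -0.4477, 0.2048]
ee_rot: [-3.141, 0.0, 0.269]
wrist_force: [-0.1, -0.8, 0.1]
width: 0.094
```

servo_tool --rows '[[[0.5,-0.12,0],0],[[1,-0.25,0],0]]'

```text
time: 0.68
tool_pos: [0.3635, -0.4066, 0.205]
ee_rot: [-3.141, 0.0, 0.27]
wrist_force: [0.4, -1.2, 0.3]
width: 0.0939
```

servo_tool --rows '[[[0.5,-0.12,0],0],[[1,-0.25,0],0]]'

```text
time: 0.85
tool_pos: [0.4354, -0.3658, 0.2049]
ee_rot: [-3.141, 0.0, 0.271]
wrist_force: [-0.2, -0.1, -0.0]
width: 0.0939
```

servo_tool --rows '[[[0.5,-0.12,0],0],[[1,-0.25,0],0],[[1,-0.25,0],-0.08],[[1,-0.25,0],-0.16],[[1,-0.25,0],-0.24],[[1,-0.25,0],-0.32],[[1,-0.25,0],-0.4],[[1,-0.25,0],-0.47],[[1,-0.25,0],-0.55],[[1,-0.25,0],-0.63],[[1,-0.25,0],-0.7],[[1,-0.25,0],-0.78]]' --grip 0

```text
time: 1.85
tool_pos: [0.5055, -0.3264, 0.2047]
ee_rot: [-3.14, -0.001, 1.501]
wrist_force: [0.7, 0.6, -0.8]
width: 0.0469
```

```bash
cat > goto.py <<'E'
from h import *
import sys
def need(x,y,z,yaw):
    o=robot.get_obs();p=o["tool_pos"];r=o["ee_rot"];w=r[2]
    d=np.array([x,y,z])-p
    c,s=np.cos(w),np.sin(w)
    print("t",round(o["time"],2),"pos",p.round(4),"rpy",r.round(3),"w",round(o["width"],4),"F",np.round(o["wrist_force"],1),"q",o["joint_positions"].round(2))
    print("units x,y,z:",((np.array([c*d[0]+s*d[1],s*d[0]-c*d[1],-d[2]]))/.08).round(3),"turn",round(-((yaw-w+np.pi)%(2*np.pi)-np.pi)/(np.pi/2),3))
if len(sys.argv)>4: need(*map(float,sys.argv[1:5]))
E
python3 goto.py .5335 -.312 .16 1.496
```

```text
t 1.85 pos [ 0.5055 -0.3264  0.2047] rpy [-3.140e+00 -1.000e-03  1.501e+00] w 0.0469 F [ 0.7  0.6 -0.8] q [-0.67  0.2   1.24 -0.    1.7  -0.6 ]
units x,y,z: [0.204 0.336 0.558] turn 0.003
```

servo_tool --rows '[[[0.1,0.17,0],0],[[0.2,0.335,0],0],[[0.2,0.335,0.3],0],[[0.2,0.335,0.6],0],[[0.2,0.335,0.9],0],[[0.2,0.335,0.9],0]]'

```text
time: 2.35
tool_pos: [0.5323, -0.3096, 0.1267]
ee_rot: [-3.132, -0.006, 1.494]
wrist_force: [0.1, 0.3, -0.4]
width: 0.0473
```

```bash
python3 goto.py .5335 -.312 .051 1.496; python3 - <<'E'
from h import *
s=snap("scene");t=snap("top")
c=lambda i,u,v,w:cv2.resize(i[v-w:v+w,u-w:u+w],(395,395),interpolation=cv2.INTER_CUBIC)
save(np.hstack([c(s["pixels"],205,215,45),c(t["pixels"],455,240,45)]),"pics/pre.png")
E
```

```text
t 2.35 pos [ 0.5323 -0.3096  0.1267] rpy [-3.132 -0.006  1.494] w 0.0473 F [ 0.1  0.3 -0.4] q [-0.62  0.27  1.32  0.    1.57 -0.54]
units x,y,z: [-0.029  0.017  0.946] turn -0.001
```

View pics/pre.png

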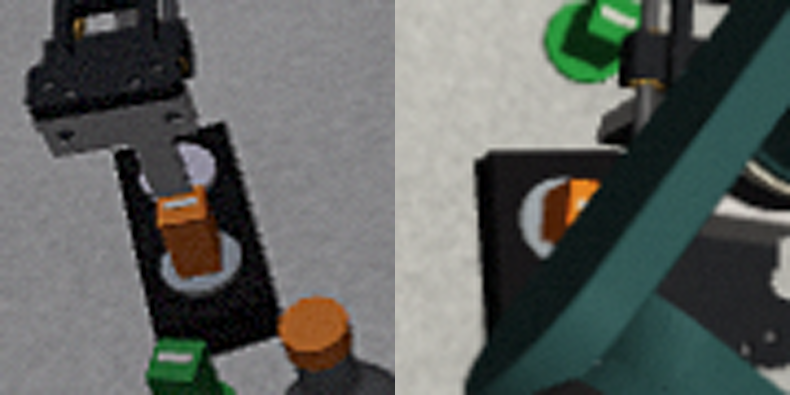

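The near fingertip ends just above the orange handle, around (180,190) in the left crop, and lines up with it. Descending.

servo_tool --rows '[[[-0.03,0.017,0.2],0],[[-0.03,0.017,0.4],0],[[-0.03,0.017,0.6],0],[[-0.03,0.017,0.8],0],[[-0.03,0.017,0.93],0],[[-0.03,0.017,0.93],0],[[-0.03,0.017,0.93],0]]'

```text
time: 3.03
tool_pos: [0.5356, -0.3154, 0.0601]
ee_rot: [3.141, 0.001, 1.495]
wrist_force: [-0.0, 0.2, 0.7]
width: 0.0472
```

```bash
python3 goto.py .5335 -.312 .051 1.496; python3 - <<'E'
from h import *
s=snap("scene")
c=lambda i,u,v,w:cv2.resize(i[v-w:v+w,u-w:u+w],(595,595),interpolation=cv2.INTER_CUBIC)
save(c(s["pixels"],205,225,35),"pics/pre2.png")
E
```

```text
t 3.03 pos [ 0.5356 -0.3154  0.0601] rpy [3.141e+00 1.000e-03 1.495e+00] w 0.0472 F [-0.   0.2  0.7] q [-0.62  0.31  1.4   0.    1.43 -0.55]
units x,y,z: [ 0.04  -0.029  0.113] turn -0.001
```

View pics/pre2.png

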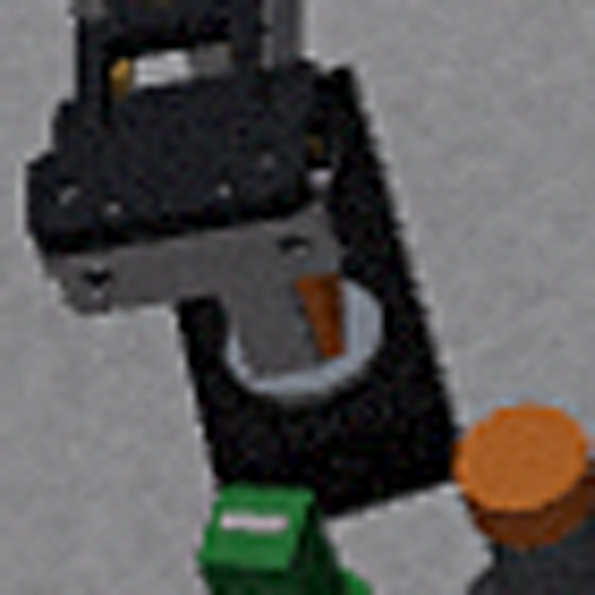

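```bash
python3 - <<'E'
from h import *
s=snap("scene")
x,y=.5356,-.3154; w=1.495
T=np.array([np.cos(w),np.sin(w)]);Y=np.array([np.sin(w),-np.cos(w)])
for a in(-.008,.008):
  for b in(.0236,.036):
    q=np.array([x,y])+T*a+Y*b; p=proj(s,[*q,.06])[0]; print(a,b,p,(p-[170,190]+.5)*8.5)
for yy in(-.325,-.299):
  p=proj(s,[.5465,yy,.05])[0]; print("handle edge",yy,(p-[170,190]+.5)*8.5)
print(robot.get_obs()["tool_pos"])
E
```

```text
-0.008 0.0236 [199.76547894 233.15650536] [257.25657098 371.0802956 ]
-0.008 0.036 [199.8834693 237.0481002] [258.25948903 404.15885173]
0.008 0.0236 [206.33472249 231.96261198] [313.09514119 360.9322018 ]
0.008 0.036 [206.50895156 235.83510267] [314.57608828 393.84837271]
handle edge -0.325 [261.86338909 361.24712081]
handle edge -0.299 [350.51406314 340.05139204]
[ 0.53606777 -0.31584447  0.06114697]
```

servo_tool --rows '[[[0.045,-0.03,0.06],0],[[0.045,-0.03,0.12],0],[[0.045,-0.03,0.12],0],[[0.045,-0.03,0.12],0]]'

```text
time: 3.47
tool_pos: [0.5325, -0.3112, 0.0491]
ee_rot: [-3.141, -0.0, 1.495]
wrist_force: [-0.1, 0.1, -0.2]
width: 0.047
```

```bash
python3 goto.py .5335 -.312 .051 1.496
```

```text
t 3.47 pos [ 0.5325 -0.3112  0.0491] rpy [-3.141 -0.     1.495] w 0.047 F [-0.1  0.1 -0.2] q [-0.62  0.31  1.42 -0.    1.41 -0.55]
units x,y,z: [-0.009  0.014 -0.024] turn -0.0
```

servo_tool --rows '[[[0,0,-0.02],0],[[0,0,-0.02],0],[[0,0,-0.02],0],[[0,0,-0.02],0],[[0,0,-0.02],0],[[0,0,-0.02],0],[[0,0,-0.02],0],[[0,0,-0.02],0]]' --grip 1

```text
time: 4.13
tool_pos: [0.533, -0.3116, 0.0514]
ee_rot: [3.141, 0.001, 1.495]
wrist_force: [-1.0, -1.1, 2.3]
width: 0.0258
```

```bash
python3 goto.py .5335 -.312 .151 1.496
```

```text
t 4.13 pos [ 0.533  -0.3116  0.0514] rpy [3.141e+00 1.000e-03 1.495e+00] w 0.0258 F [-1.  -1.1  2.3] q [-0.62  0.31  1.42 -0.    1.41 -0.55]
units x,y,z: [-0.005  0.007 -1.245] turn -0.0
```

Gripped at 25.8 mm, which matches the 26 mm handle. Lifting straight up.

servo_tool --rows '[[[0,0,-0.1],0],[[0,0,-0.25],0],[[0,0,-0.45],0],[[0,0,-0.65],0],[[0,0,-0.85],0],[[0,0,-1],0]]'

```text
time: 4.63
tool_pos: [0.5332, -0.3117, 0.1337]
ee_rot: [3.14, 0.001, 1.495]
wrist_force: [0.5, -0.5, -1.5]
width: 0.0261
```

servo_tool --rows '[[[0,0,-0.2],0],[[0,0,-0.4],0],[[0,0,-0.4],0]]'

```text
time: 4.88
tool_pos: [0.5344, -0.3125, 0.168]
ee_rot: [3.135, 0.004, 1.495]
wrist_force: [0.3, -0.5, -0.4]
width: 0.0257
```

```bash
python3 goto.py .487 .015 .16 1.81; python3 - <<'E'
from h import *
s=snap("scene");t=snap("top")
c=lambda i,u,v,w:cv2.resize(i[v-w:v+w,u-w:u+w],(395,395),interpolation=cv2.INTER_CUBIC)
save(np.hstack([c(s["pixels"],205,200,60),c(t["pixels"],455,240,60)]),"pics/lift.png")
E
```

```text
t 4.88 pos [ 0.5344 -0.3125  0.168 ] rpy [3.135 0.004 1.495] w 0.0257 F [ 0.3 -0.5 -0.4] q [-0.62  0.24  1.26  0.    1.63 -0.55]
units x,y,z: [ 4.037 -0.899  0.1  ] turn -0.2
```

View pics/lift.png

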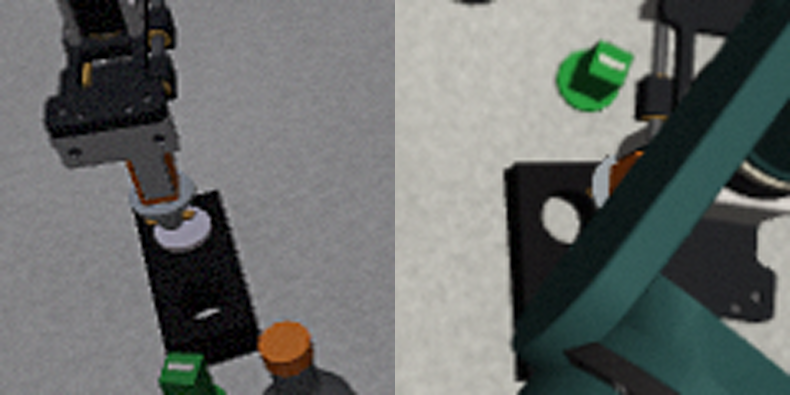

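The plug is lifted in the jaws and its pocket is empty (right crop, about (560,215)). Moving to the cup.

servo_tool --rows '[[[0.1,-0.02,0],0],[[0.3,-0.07,0],0],[[0.55,-0.12,0],0],[[0.8,-0.18,0],0]]'

```text
time: 5.32
tool_pos: [0.5221, -0.245, 0.1609]
ee_rot: [-3.138, -0.002, 1.495]
wrist_force: [0.3, -0.3, -1.0]
width: 0.0258
```

servo_tool --rows '[[[0.27,-0.06,0],0],[[0.53,-0.12,0],0],[[0.8,-0.18,0],0]]'

```text
time: 5.57
tool_pos: [0.5124, -0.1797, 0.1611]
ee_rot: [-3.138, -0.001, 1.495]
wrist_force: [1.5, 0.3, -1.6]
width: 0.0258
```

servo_tool --rows '[[[0.27,-0.06,0],0],[[0.53,-0.12,0],0],[[0.8,-0.18,0],0]]'

```text
time: 5.82
tool_pos: [0.5027, -0.1149, 0.1613]
ee_rot: [-3.138, -0.001, 1.495]
wrist_force: [0.6, 0.2, -1.7]
width: 0.026
```

servo_tool --rows '[[[0.27,-0.06,0],0],[[0.53,-0.12,0],0],[[0.8,-0.18,0],0]]'

```text
time: 6.07
tool_pos: [0.4931, -0.0501, 0.1613]
ee_rot: [-3.138, -0.001, 1.495]
wrist_force: [0.5, 0.0, -0.9]
width: 0.0258
```

servo_tool --rows '[[[0.27,-0.06,0],0],[[0.5,-0.12,0],0],[[0.7,-0.16,0],-0.05],[[0.8,-0.18,0],-0.1],[[0.8,-0.18,0],-0.15],[[0.8,-0.18,0],-0.2],[[0.8,-0.18,0],-0.2]]'

```text
time: 6.65
tool_pos: [0.4838, 0.0139, 0.1614]
ee_rot: [-3.139, -0.001, 1.812]
wrist_force: [0.7, 0.2, -2.8]
width: 0.0258
```

```bash
python3 goto.py .487 .015 .073 1.81; python3 - <<'E'
from h import *
s=snap("scene");t=snap("top")
c=lambda i,u,v,w:cv2.resize(i[v-w:v+w,u-w:u+w],(395,395),interpolation=cv2.INTER_CUBIC)
save(np.hstack([c(s["pixels"],320,175,50),c(t["pixels"],303,250,50)]),"pics/cup1.png")
E
```

```text
t 6.65 pos [0.4838 0.0139 0.1614] rpy [-3.139e+00 -1.000e-03  1.812e+00] w 0.0258 F [ 0.7  0.2 -2.8] q [-0.09 -0.05  1.59  0.    1.6  -0.33]
units x,y,z: [0.003 0.042 1.105] turn 0.001
```

View pics/cup1.png

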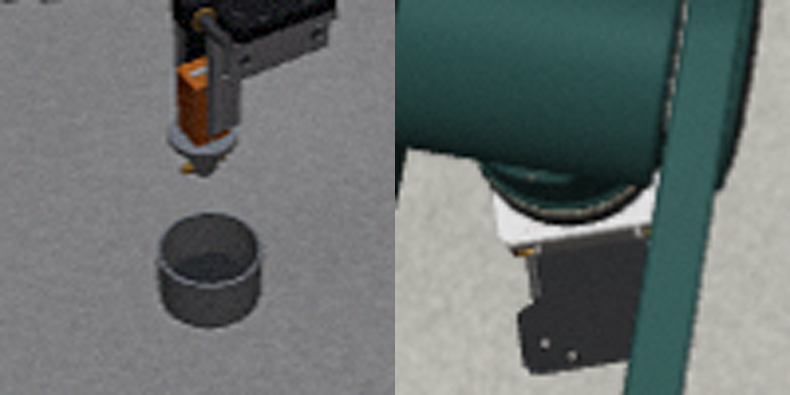

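The plug hangs upright above the cup (left crop: nose (205,172), mouth (210,250)). Dipping.

servo_tool --rows '[[[0,0.04,0.15],0],[[0,0.04,0.35],0],[[0,0.04,0.55],0],[[0,0.04,0.7],0],[[0,0.04,0.8],0],[[0,0.04,0.8],0]]'

```text
time: 7.25
tool_pos: [0.4865, 0.0139, 0.0962]
ee_rot: [-3.137, -0.002, 1.809]
wrist_force: [-0.3, -0.3, -1.9]
width: 0.0259
```

servo_tool --rows '[[[0,0,0.15],0],[[0,0,0.3],0],[[0,0,0.32],0],[[0,0,0.32],0],[[0,0,0.32],0],[[0,0,0.32],0]]'

```text
time: 7.75
tool_pos: [0.4887, 0.0138, 0.0741]
ee_rot: [3.14, 0.0, 1.809]
wrist_force: [0.2, 0.2, -2.0]
width: 0.0257
```

```bash
python3 goto.py .487 .015 .073 1.81; python3 - <<'E'
from h import *
s=snap("scene")
c=lambda i,u,v,w:cv2.resize(i[v-w:v+w,u-w:u+w],(395,395),interpolation=cv2.INTER_CUBIC)
save(c(s["pixels"],320,175,50),"pics/cup2.png")
E
```

```text
t 7.75 pos [0.4887 0.0138 0.0741] rpy [3.14  0.    1.809] w 0.0257 F [ 0.2  0.2 -2. ] q [-0.09  0.02  1.71 -0.    1.41 -0.33]
units x,y,z: [ 0.02  -0.018  0.014] turn -0.0
```

View pics/cup2.png

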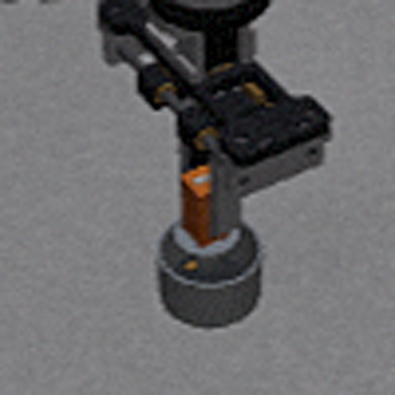

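The nose is inside the cup, about 14 mm below the rim, with no contact force. I'll dip 3 mm deeper for margin, then raise and go to the port.

servo_tool --rows '[[[0,0,0.04],0],[[0,0,0.04],0],[[0,0,0.04],0],[[0,0,0.04],0],[[0,0,-0.15],0],[[0,0,-0.35],0],[[0,0,-0.55],0],[[0,0,-0.75],0],[[0,0,-0.95],0]]'

```text
time: 8.55
tool_pos: [0.4882, 0.0139, 0.1503]
ee_rot: [3.141, 0.0, 1.81]
wrist_force: [0.3, -0.2, -1.7]
width: 0.0257
```

servo_tool --rows '[[[0,0,-0.2],0],[[0,0,-0.4],0],[[0,0,-0.4],0]]'

```text
time: 8.8
tool_pos: [0.4902, 0.0137, 0.1854]
ee_rot: [3.135, 0.002, 1.81]
wrist_force: [0.3, 0.2, -0.7]
width: 0.026
```

```bash
python3 goto.py .544 .2417 .16 1.81
```

```text
t 8.8 pos [0.4902 0.0137 0.1854] rpy [3.135e+00 2.000e-03 1.810e+00] w 0.026 F [ 0.3  0.2 -0.7] q [-0.09 -0.05  1.55 -0.    1.63 -0.33]
units x,y,z: [2.61  1.327 0.318] turn -0.0
```

servo_tool --rows '[[[0.1,0.05,0],0],[[0.35,0.18,0],0],[[0.6,0.31,0],0],[[0.87,0.44,0],0]]'

```text
time: 9.13
tool_pos: [0.5054, 0.0909, 0.1796]
ee_rot: [-3.139, -0.001, 1.808]
wrist_force: [1.1, 1.0, -0.7]
width: 0.0257
```

servo_tool --rows '[[[0.29,0.15,0],0],[[0.58,0.3,0],0],[[0.87,0.44,0],0]]'

```text
time: 9.38
tool_pos: [0.523, 0.1675, 0.1792]
ee_rot: [-3.138, -0.0, 1.81]
wrist_force: [-0.7, -0.1, -1.0]
width: 0.026
```

servo_tool --rows '[[[0.29,0.15,0],0],[[0.55,0.28,0],0],[[0.75,0.38,0],0],[[0.87,0.44,0],0],[[0.87,0.44,0],0],[[0.87,0.44,0],0]]'

```text
time: 9.88
tool_pos: [0.5408, 0.2417, 0.18]
ee_rot: [-3.139, 0.001, 1.81]
wrist_force: [0.2, 0.5, -1.4]
width: 0.0256
```

```bash
python3 goto.py .544 .2417 .125 1.81
```

```text
t 9.88 pos [0.5408 0.2417 0.18  ] rpy [-3.139e+00  1.000e-03  1.810e+00] w 0.0256 F [ 0.2  0.5 -1.4] q [ 0.33  0.19  1.31 -0.    1.65  0.09]
units x,y,z: [-0.01   0.039  0.688] turn 0.0
```

servo_tool --rows '[[[-0.01,0.03,0.15],0],[[-0.01,0.03,0.35],0],[[-0.01,0.03,0.55],0],[[-0.01,0.03,0.67],0],[[-0.01,0.03,0.67],0],[[-0.01,0.03,0.67],0],[[-0.01,0.03,0.67],0]]'

```text
time: 10.47
tool_pos: [0.5445, 0.2412, 0.1287]
ee_rot: [3.14, 0.0, 1.809]
wrist_force: [-0.0, -0.2, -0.5]
width: 0.026
```

```bash
python3 goto.py .544 .2417 .107 1.81;python3 - <<'E'
from h import *
import pickle
s=snap("scene");t=snap("top");pickle.dump({"scene":s,"top":t},open("s1.pkl","wb"))
c=lambda i,u,v,w:cv2.resize(i[v-w:v+w,u-w:u+w],(395,395),interpolation=cv2.INTER_CUBIC)
save(np.hstack([c(s["pixels"],406,170,32),c(t["pixels"],206,220,40)]),"pics/port1.png")
E
```

```text
t 10.47 pos [0.5445 0.2412 0.1287] rpy [3.14  0.    1.809] w 0.026 F [-0.  -0.2 -0.5] q [ 0.32  0.21  1.38 -0.    1.55  0.08]
units x,y,z: [ 0.008 -0.005  0.271] turn -0.001
```

View pics/port1.png

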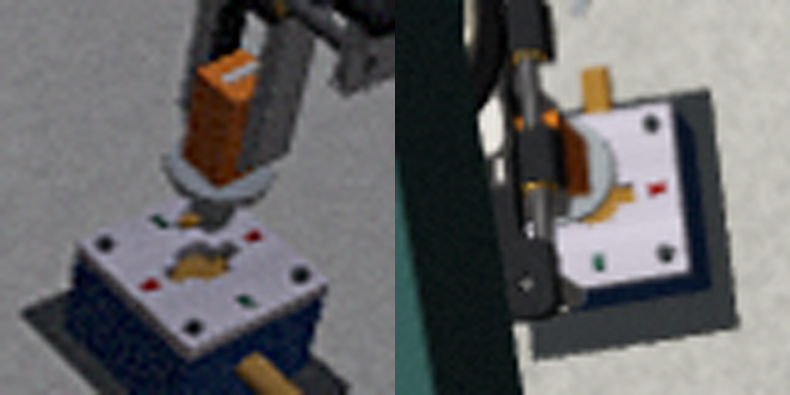

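```bash
python3 - <<'E'
from meas import *
d=pickle.load(open("s1.pkl","rb"));s=d["scene"];t=d["top"]
x,y,zt=robot.get_obs()["tool_pos"]; nz=zt-.0434
print(x,y,nz)
P=lambda p:((proj(s,p)-[374,138]+.5)*395/64).round(1)
a=np.linspace(0,2*np.pi,73)
for h in(.028,.034):
    q=P([[x+.023*np.cos(k),y+.023*np.sin(k),nz+h] for k in a]); print(h,q.min(0),q.max(0))
w=.239; u=np.array([-np.sin(w),np.cos(w),0])
print("pin tips",P([np.array([x,y,nz+.0065])+u*.0175*k for k in(-1,1)]),"nose",P([x,y,nz]))
print("top corners",P([[x+.013*(i*np.cos(w)-j*np.sin(w)),y+.013*(i*np.sin(w)+j*np.cos(w)),nz+.084] for i,j in((1,1),(1,-1),(-1,-1),(-1,1))]))
# bigger view with grid
I=up(s["pixels"],404,168,24,12);save(I,"pics/port1b.png")
E
```

```text
0.5447458738945918 0.24152708139968324 0.08587706979498597
0.028 [166.5 137.5] [273.3 208.5]
0.034 [168.5 127.2] [275.8 198.2]
pin tips [[181.1 223.2]
 [242.4 194.8]] nose [[209.6 219.7]]
top corners [[285.9  78.8]
 [237.9 100.1]
 [197.2  65.7]
 [244.8  45. ]]
```

View pics/port1b.png

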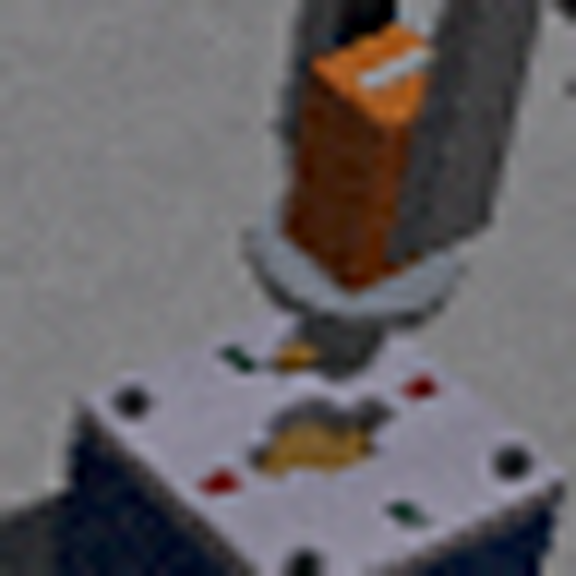

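```bash
python3 - <<'E'
from meas import *
d=pickle.load(open("s1.pkl","rb"));s=d["scene"];t=d["top"]
x,y,nz=.5447,.2415,.0857
print("port scene",onz(s,406.3,179.8,.06))
print("nose seen approx",onz(s,408.5,173.1,nz), onz(s,407.5,173.1,nz))
a=np.linspace(0,2*np.pi,361)
q=proj(t,[[x+.023*np.cos(k),y+.023*np.sin(k),nz+.034] for k in a]);q2=proj(t,[[x+.023*np.cos(k),y+.023*np.sin(k),nz+.028] for k in a])
P=lambda q:(q-[176,190]+.5)*10
print("collar exp in crop",P(q).min(0),P(q).max(0),P(q2).max(0))
I=up(t["pixels"],206,220,30,10);save(I,"pics/port1t.png")
E
```

```text
port scene [0.5446173 0.2425406 0.06     ]
nose seen approx [0.54546145 0.24434014 0.0857    ] [0.54461672 0.24173298 0.0857    ]
collar exp in crop [118.80920362 139.77129411] [331.87829188 351.30198047] [338.77227619 356.51619298]
```

View pics/port1t.png

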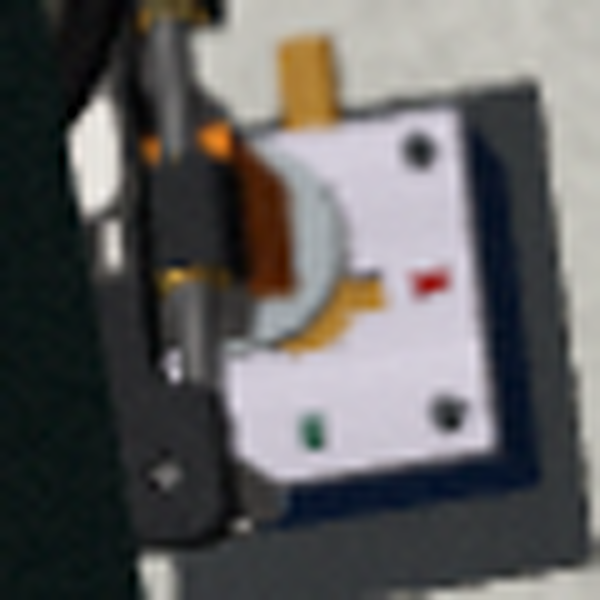

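Both views agree that the plug and port axes coincide to about 1 mm (top: collar edge (345,250) and lower edge (290,353) against predicted 339/356). Pin yaw matches the port yaw at 0.239. Lowering gently.

servo_tool --rows '[[[0,-0.005,0.08],0],[[0,-0.005,0.16],0],[[0,-0.005,0.24],0],[[0,-0.005,0.3],0],[[0,-0.005,0.3],0],[[0,-0.005,0.3],0],[[0,-0.005,0.3],0],[[0,-0.005,0.3],0]]'

```text
time: 11.23
tool_pos: [0.5439, 0.2415, 0.1043]
ee_rot: [3.141, 0.0, 1.81]
wrist_force: [-0.3, -0.2, -0.8]
width: 0.0259
```

servo_tool --rows '[[[0,0,0.03],0],[[0,0,0.06],0],[[0,0,0.09],0],[[0,0,0.09],0],[[0,0,0.09],0]]'

```text
time: 11.65
tool_pos: [0.5434, 0.2414, 0.0963]
ee_rot: [-3.141, 0.0, 1.81]
wrist_force: [0.1, -0.0, -1.7]
width: 0.0259
```

```bash
python3 goto.py .544 .2417 .0834 1.81
```

```text
t 11.65 pos [0.5434 0.2414 0.0963] rpy [-3.141  0.     1.81 ] w 0.0259 F [ 0.1 -0.  -1.7] q [ 0.32  0.23  1.43 -0.    1.49  0.08]
units x,y,z: [0.002 0.008 0.161] turn -0.0
```

The nose is 7 mm below the face with no force, so it has entered. Continuing.

servo_tool --rows '[[[0,0,0.03],0],[[0,0,0.06],0],[[0,0,0.06],0],[[0,0,0.06],0]]'

```text
time: 11.98
tool_pos: [0.5438, 0.2414, 0.0923]
ee_rot: [3.141, 0.0, 1.809]
wrist_force: [-0.4, -0.3, 1.4]
width: 0.0258
```

servo_tool --rows '[[[0,0,0.03],0],[[0,0,0.06],0],[[0,0,0.06],0],[[0,0,0.06],0]]'

```text
time: 12.32
tool_pos: [0.5439, 0.2415, 0.0876]
ee_rot: [3.141, 0.0, 1.81]
wrist_force: [-0.6, -0.3, 3.5]
width: 0.0257
```

```bash
python3 goto.py .544 .2417 .0834 1.81
```

```text
t 12.32 pos [0.5439 0.2415 0.0876] rpy [3.141 0.    1.81 ] w 0.0257 F [-0.6 -0.3  3.5] q [ 0.32  0.24  1.44 -0.    1.47  0.08]
units x,y,z: [0.002 0.002 0.053] turn -0.0
```

servo_tool --rows '[[[0,0,0.03],0],[[0,0,0.06],0],[[0,0,0.08],0],[[0,0,0.08],0],[[0,0,0.08],0],[[0,0,0.08],0]]'

```text
time: 12.82
tool_pos: [0.5439, 0.2415, 0.0818]
ee_rot: [3.14, 0.0, 1.81]
wrist_force: [-2.4, -0.8, 7.4]
width: 0.0257
```

```bash
python3 goto.py .544 .2417 .0834 1.81
```

```text
t 12.82 pos [0.5439 0.2415 0.0818] rpy [3.14 0.   1.81] w 0.0257 F [-2.4 -0.8  7.4] q [ 0.32  0.24  1.44 -0.    1.46  0.08]
units x,y,z: [ 0.002  0.002 -0.02 ] turn -0.0
```

Axial load about 9 N above the hanging weight, so press ≈ 10 mm (below the plate). Twisting clockwise.

servo_tool --rows '[[[0,0,0],0.03],[[0,0,0],0.07],[[0,0,0],0.11],[[0,0,0],0.15],[[0,0,0],0.19],[[0,0,0],0.23],[[0,0,0],0.27],[[0,0,0],0.31],[[0,0,0],0.35],[[0,0,0],0.38],[[0,0,0],0.4],[[0,0,0],0.4]]'

```text
time: 13.82
tool_pos: [0.5455, 0.2415, 0.0825]
ee_rot: [3.137, -0.002, 1.18]
wrist_force: [1.6, -1.0, 7.6]
width: 0.0259
```

```bash
python3 goto.py .544 .2417 .0818 0.26; python3 -c "
from h import *
o=robot.get_obs();print(o['wrist_torque'])"
```

```text
t 13.82 pos [0.5455 0.2415 0.0825] rpy [ 3.137e+00 -2.000e-03  1.180e+00] w 0.0259 F [ 1.6 -1.   7.6] q [ 0.32  0.24  1.44 -0.    1.45  0.71]
units x,y,z: [-0.004 -0.019  0.008] turn 0.586
[-0.19370295 -0.2764786   0.13141959]
```

servo_tool --rows '[[[0,-0.01,0],0.04],[[0,-0.01,0],0.09],[[0,-0.01,0],0.14],[[0,-0.01,0],0.19],[[0,-0.01,0],0.24],[[0,-0.01,0],0.29],[[0,-0.01,0],0.34],[[0,-0.01,0],0.39],[[0,-0.01,0],0.44],[[0,-0.01,0],0.49],[[0,-0.01,0],0.53],[[0,-0.01,0],0.53]]'

```text
time: 14.82
tool_pos: [0.5462, 0.2404, 0.0828]
ee_rot: [3.137, -0.007, 0.346]
wrist_force: [2.9, -3.0, 6.6]
width: 0.0257
```

```bash
python3 goto.py .544 .2417 .0818 0.26; python3 -c "
from h import *
o=robot.get_obs();print(o['wrist_torque'])"
```

```text
t 14.82 pos [0.5462 0.2404 0.0828] rpy [ 3.137 -0.007  0.346] w 0.0257 F [ 2.9 -3.   6.6] q [ 0.32  0.24  1.44 -0.    1.45  1.55]
units x,y,z: [-0.02  -0.024  0.012] turn 0.055
[-0.76766308 -0.76346258  0.18585102]
```

Turned about 1.46 rad. I'll go the last bit to the stop, easing along the side force.

servo_tool --rows '[[[0.005,0.006,0.005],0.01],[[0.008,0.012,0.01],0.02],[[0.008,0.012,0.01],0.03],[[0.008,0.012,0.01],0.04],[[0.008,0.012,0.01],0.05],[[0.008,0.012,0.01],0.05],[[0.008,0.012,0.01],0.05]]'

```text
time: 15.4
tool_pos: [0.5464, 0.2402, 0.0819]
ee_rot: [3.139, -0.006, 0.27]
wrist_force: [2.0, -2.4, 7.1]
width: 0.0258
```

```bash
python3 goto.py .544 .2417 .0818 0.26; python3 - <<'E'
from h import *
o=robot.get_obs();print(o['wrist_torque'])
s=snap("scene");t=snap("top")
c=lambda i,u,v,w:cv2.resize(i[v-w:v+w,u-w:u+w],(395,395),interpolation=cv2.INTER_CUBIC)
save(np.hstack([c(s["pixels"],406,170,32),c(t["pixels"],206,220,40)]),"pics/port2.png")
E
```

```text
t 15.4 pos [0.5464 0.2402 0.0819] rpy [ 3.139 -0.006  0.27 ] w 0.0258 F [ 2.  -2.4  7.1] q [ 0.32  0.24  1.44 -0.    1.45  1.62]
units x,y,z: [-0.024 -0.026  0.001] turn 0.006
[-0.64825439 -0.43232373  0.12019808]
```

View pics/port2.png

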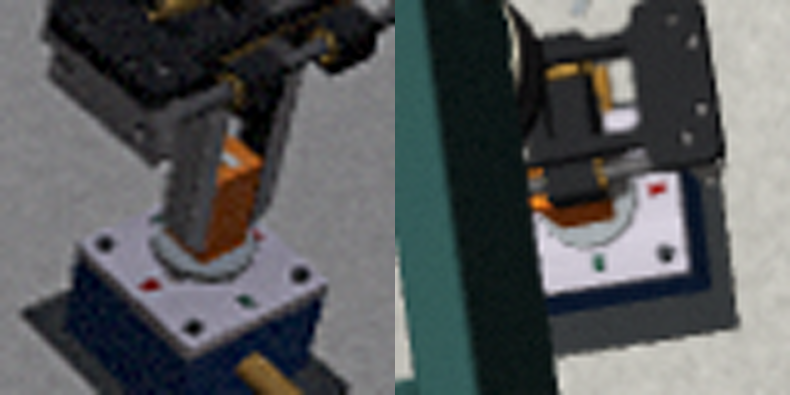

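servo_tool --rows '[[[0,0,0.005],0.01],[[0,0,0.005],0.02],[[0,0,0.005],0.02],[[0,0,0.005],0.02],[[0,0,0.005],0.02],[[0,0,0.005],0.02],[[0,0,0.005],0.02],[[0,0,0.005],0.02]]'

```text
time: 16.17
tool_pos: [0.5464, 0.2401, 0.0815]
ee_rot: [3.139, -0.006, 0.239]
wrist_force: [1.6, -3.2, 7.0]
width: 0.026
```

```bash
python3 goto.py .544 .2417 .0818 0.26; python3 - <<'E'
from h import *
o=robot.get_obs();print(o['wrist_torque'],np.abs(o['qvel']).max())
s=snap("scene");t=snap("top")
P=lambda p:((proj(s,p)-[374,138]+.5)*395/64).round(1)
a=np.linspace(0,2*np.pi,73)
for h in(.068,.074):
    q=P([[.544+.023*np.cos(k),.242+.023*np.sin(k),h] for k in a]); print(h,q.min(0),q.max(0))
save(cv2.resize(s["pixels"][138:202,374:438],(593,593),interpolation=cv2.INTER_CUBIC),"pics/fin.png")
save(s["pixels"],"pics/fin_s.png")
E
```

```text
t 16.17 pos [0.5464 0.2401 0.0815] rpy [ 3.139 -0.006  0.239] w 0.026 F [ 1.6 -3.2  7. ] q [ 0.32  0.24  1.44 -0.    1.45  1.65]
units x,y,z: [-0.024 -0.027 -0.003] turn -0.014
[-0.60935199 -0.45760397  0.16717919] 0.002327008394498795
0.068 [151.9 212.7] [255.3 283.6]
0.074 [153.8 202.9] [257.6 273.8]
```

View pics/fin.png

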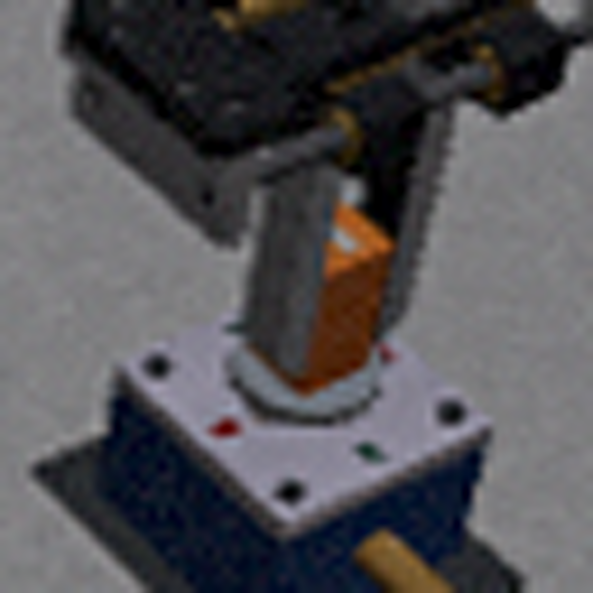

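View pics/fin_s.png

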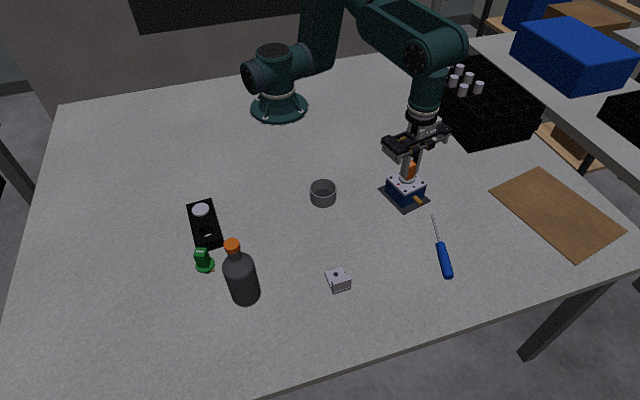

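The collar sits flat at (230–383, bottom 425), where it is predicted to be (228–386, 425). The handle is turned a quarter, the load is 7.0 + 1.7 N, and the arm is still. The cup, bottle, blank, bracket and driver are unchanged in the picture. Handing in.

```bash
python3 -c "
from bench import robot
print(robot.close_job())
o=robot.get_obs();print(o['time'],o['tool_pos'],o['ee_rot'],o['wrist_force'],o['width'])"
```

```text
the job is handed in; nothing more can be done
None
the job is handed in; nothing more can be done
```

I took the orange plug from the holder, dipped it about 14–17 mm below the cup rim, and put it into the port with the pins in line with the slots. I pressed it down and turned it clockwise by about 1.57 rad at the tool, then handed the job in at about 16 s, still gripping and pushing. No verdict was reported.

**Last checks:**
- **Push:** the load on the spring was about 9 N, which puts the press at roughly 9–10 mm.
- **Grip:** the fingers stood at 26.0 mm on the 26 mm handle.
- **Rest:** the arm was still, with tool tilt under 0.01 rad.
- **Position:** the collar in the scene picture was within about 1 mm of where it should sit on the port axis.
- **Bench:** the cup, bottle, blanking plug, bracket and screwdriver looked unmoved.

**What disagreed or was not seen directly:**
- The two cameras differed by 2–3 mm on the plug, cup and port, so I used the averages.
- After the twist the tool centre stood about 2.8 mm off the port centre, with about 3.5 N of side force. I put this down to the plug sitting slightly off-centre in the jaws.
- The turn and press joints cannot be read, so both values are worked out from tool yaw and force.

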